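# Lock the drive dock with its hinge pin

### The job

Swing the open steel gate of the drive dock fully shut, so that the eye at its free end lies over the lug on the dock. Then take the long pin (not the short one) out of the grey block and put it down through the eye and the lug until its head rests on the eye, and let go. Leave the short pin, the standing drives and the screwdriver where they are.

Things in the scene. Friction and masses are not known exactly. Their poses are not given: they have to be found in the camera images.
- gate (a joint): Opening angle (rad) of the dock's steel gate about its vertical hinge: 0 = shut on its end stop, holes aligned; 1.5 = fully open. Starts well open. At 0 it points from the hinge along the dock's -y; opening swings its free end to the dock's -x (front), towards the robot. Slight friction (0.05 N m): it stays where it is left, and about 1 N at mid-length pushes it shut.
- dock_hinge (a point): Point on the gate's vertical hinge axis at shelf height, on the dock; frame: x from the dock's front to its back, y along its front from lug to hinge, z up. Gate: plate 8 mm thick, centred on the line from hinge to eye, 6 to 109 mm from the axis, 14 to 64 mm above the shelf. Hinge post 14 mm thick, 70 mm high. The lug is 140 mm away in -y.
- eye_hole (a point): Centre of the top of the hole in the gate's eye, 66 mm above the shelf. The eye is a steel ring on the gate's free end, 40 mm across outside, hole 20 mm, 20 mm thick (46 to 66 mm above the shelf), 140 mm from the hinge axis. It moves with the gate.
- lug_hole (a point): Centre of the top of the hole in the fixed aluminium lug on the dock's front, 44 mm above the shelf, z up. The lug is a ring 40 mm across outside, hole 20 mm right through, from 24 to 44 mm above the shelf; open space below it. The shut gate's eye lies 2 mm above it on the same axis.
- dock: Fixed brushed aluminium drive dock, a box 130 (x) x 170 (y) x 46 mm high with two black drives lying in its front bays (they stick out 10 mm). Origin at the centre of its underside, front towards -x. The hinge axis and the lug's axis lie 26 mm in front of its front face.
- holder: Fixed grey block 50 (x) x 130 (y) x 30 mm high that holds the two pins upright; origin at the centre of its underside. Two blind holes 13.5 mm wide, 26 mm deep, at y = +40 and -40 mm.
- long_pin_center (a point): Centre (half-way up) of the long steel pin, z towards its head; 76 mm long: shank 12 mm thick, 56 mm long, foot tapered to 8 mm; knurled round head 30 mm across, 20 mm high, its centre 28 mm above this point. Starts upright in one of the block's two holes, the foot 4 mm above the shelf, standing 50 mm out of the block: the taller pin. 0.06 to 0.13 kg.
- short_pin_center (a point): Centre of the short steel pin, in the block's other hole (either one): the same 12 mm shank and 30 x 20 mm head, but only 46 mm long overall, its head (top 50 mm above the shelf) close to the block. Too short for the job; to be left alone.
- drive0_center (a point): First black plastic external drive standing upright on the shelf, 80 (x) x 22 (y) x 115 mm tall, 0.25 kg, loose; point at its centre, 57.5 mm above the shelf. A bystander, to be left alone.
- drive1_center (a point): Second black plastic external drive standing upright on the shelf, 80 (x) x 22 (y) x 115 mm tall, 0.25 kg, loose; point at its centre, 57.5 mm above the shelf. A bystander, to be left alone.
- drive2_center (a point): Third black plastic external drive standing upright on the shelf, 80 (x) x 22 (y) x 115 mm tall, 0.25 kg, loose; point at its centre, 57.5 mm above the shelf. A bystander, to be left alone.
- screwdriver_grip (a point): Handle of a small screwdriver lying on the shelf beyond the block. A bystander, to be left alone.
There are look-alikes about, which are no part of the job. Leave any purple look-alike of the dock alone.

How it is judged:
On the way, in this order (a step that is already met when the one before it is completed fails the run):
1. the gate is swung shut, its eye over the lug (value of joint gate below 0.07 rad), for 0.2 s.
2. the long pin is through the eye and the lug, its head down on the eye (horizontal distance between long_pin_center and lug_hole below 0.009 m and horizontal distance between long_pin_center and eye_hole below 0.012 m and z of long_pin_center in the frame of lug_hole between -0.004 and 0.009 m and angle between long_pin_center's own z axis and vertical below 0.17 rad and value of joint gate below 0.07 rad), for 0.2 s.
At the end, for the whole second after the job is handed in: The gate is shut (within 0.07 rad) and the long pin stands through the eye and the lug: its centre within 9 mm of the lug's axis and 12 mm of the eye's, upright within 0.17 rad, its head resting on the eye to within 5 mm, let go (all of step 2); the robot touches nothing.
It fails at once if the short pin is moved more than 40 mm (distance of short_pin_center from where it was at the start of the episode above 0.04 m).
It fails at once if a drive is moved more than 40 mm (distance of drive0_center from where it was at the start of the episode above 0.04 m).
It fails at once if a drive is moved more than 40 mm (distance of drive1_center from where it was at the start of the episode above 0.04 m).
It fails at once if a drive is moved more than 40 mm (distance of drive2_center from where it was at the start of the episode above 0.04 m).
It fails at once if the screwdriver is moved more than 40 mm (distance of screwdriver_grip from where it was at the start of the episode above 0.04 m).
It also fails if it takes over 48 s, if anything falls off the work surface, if the arm or the gripper's body presses on something with over 40 N, if the wrist force passes 120 N, or if a joint passes its speed limit or range.

### The arm

A 6-joint arm with a two-finger parallel gripper is mounted at the origin on the work surface. World frame = base frame: x ahead of the robot, y to its left, z up, the work surface at z = 0. Lengths are in m, angles in rad, forces in N, time in s.
With the tool pointing down it reaches from about 0.35 to 0.775 m from the base axis. Payload 7.3 kg.
Tool frame: the origin (TCP) lies at the very end of the fingers, on their centre line; the grasp point (between the pads) lies 19 mm behind it; x points along the fingers, y is the direction in which the jaws open and shut, and the axes are right-handed (so a half turn about x gives the same grasp; the last joint's range is limited). The gripper opens to 92 mm and grips with 3 to 60 N. Pads are 19 mm wide; open, the fingers measure 130 mm over their backs; the gripper's body (75 mm by 190 mm) begins 47 mm behind the grasp point.
Start: joints at [1.146, 0.342, 1.524, -0, 1.275, -0.146], TCP at [0.144, 0.505, 0.227] pointing down, gripper open.
Joint ranges: [-2.53, 2.53], [-0.77, 2.02], [0.04, 2.7], [-1, 4.14], [0.28, 2.66], [-3.11, 3.11]. Speed limits (rad/s): [2.57, 2.57, 3.14, 3.14, 3.14, 3.14].

### API

Orientations are given as [roll, pitch, yaw] about the fixed x, y, z axes, in that order (R = Rz(yaw) Ry(pitch) Rx(roll)).
In Python, from cell import robot gives the robot as it stands.
- The arm moves only by the tool play_rows, never from a script. Its argument "moves" is a list that holds one entry, the list of rows, each a list of 5 numbers: the shift along the tool's x, y, z in m, then the turn about the tool's x in degrees, then the opening, from -1 (shut) to 1 (fully open), so that 0 is half open. A call has exactly 10 rows; each row shifts and turns the pose as measured when the row begins, along the tool's axes as they then stand; what a row does not reach is not made up. A row lasts 1/10 s, in which the tool goes at most 50 mm and 8.59 degrees, less where a joint would pass 70% of its speed; a pose out of reach is approached as far as the arm can. A call with a gripper value outside its range is refused whole. The fingers move at their own pace and stop on an object; "grip_force" is the grip in N (left out, the last holds). Time passes only in rows, so rows that do not move let the fingers close, or fill a call up. It gives the time, the measured TCP pose, the force and the opening at its end, in the units of the state.
- robot.observe(): the state, without advancing time (a new reading comes with each control period).
- robot.read_camera(name): name is "side" or "top"; returns the picture (400x640x3 uint8, red, green, blue); there is no depth.
- robot.get_calibration(name): a dict with "mtx" (3x3 intrinsics, pixels), "k1" (the pictures are not rectified: a ray, as slopes to the right and down, at radius r is drawn at 1 + k1 r^2 times it, then the intrinsics apply), "view" (4x4, takes a point from world to camera coordinates). Camera axes: x right, y up, looking along -z (the intrinsics and any distortion apply to the point x, -y, -z); pixel columns grow to the right and rows downward; lengths in m; the calibration is good to about 2 mm. A picture is of the moment at which its call begins. get_calibration takes no time and is no camera call.
- robot.hand_in(): hands the job in, once; it reports no verdict.
Trained networks look in the newest picture that a camera, given by its name, has taken for a name from the list of things; names that differ only in an ending like _2 or _b are one class to them, and where a whole thing is asked for, a point or a joint stands for the part that bears it (a point fixed in the world has none). Each returns a list of dicts, best first, with "score" (0 to 1); they miss things now and then, are a little off and sometimes report something else, mostly with a low value. They report only what shows in the picture. A call takes as long as a camera call. They do not tell look-alikes from the thing itself.
- robot.spot_in(camera, label): "point" ([column, row] in pixels, amid what is visible of it).
The state is a dict: "time": time; "qpos": joint angles; "qvel": joint speeds; "joint_efforts": joint torques, N m; "tool_pos": TCP position; "tool_rot": TCP orientation; "contact_force": force on the tool from outside, world axes, zero at the start; "torque": the same for the moment, N m; "opening": finger opening in m.
Only numpy, scipy, OpenCV 4.12 (cv2) and the standard library are available. Lean on these libraries where they do the work, as an engineer would, in place of code of your own. Each camera call takes 0.05 s, during which the arm holds its last target.

## Working session

There is one attempt and no reset: what is moved stays moved. The work goes in short steps, Python scripts to look and compute and a tool call to move; the robot and the scene stay as the last step left them, time stands still between calls to the robot, and variables do not carry over. Pictures are saved under pics/ and viewed, and the job is handed in when it is done.

Besides the shell and the picture viewer there is one more tool, called after ">>>" as a command line: name --argument value ..., lists and objects as JSON in quotes. play_rows: Moves the arm, as the interface text tells. Its arguments: {"type":"object","properties":{"moves":{"type":"array"},"grip_force":{"type":"number"}},"required":["moves"]}

```bash
mkdir -p pics; ls; python3 - <<'E'
from cell import robot
import cv2
print(robot.observe())
for n in ("side","top"):
    im=robot.read_camera(n); cv2.imwrite(f"pics/{n}0.png",cv2.cvtColor(im,cv2.COLOR_RGB2BGR))
    c=robot.get_calibration(n); print(n,c)
    for l in ("gate","eye_hole","lug_hole","dock","holder","long_pin_center","short_pin_center","dock_hinge","screwdriver_grip"):
        print(l,[(d['point'],round(d['score'],2)) for d in robot.spot_in(n,l)][:3])
E
```

```text
pics
{'time': 0.0, 'qpos': array([ 1.14601829e+00,  3.42750060e-01,  1.52501280e+00,  1.23768477e-05,
        1.27538291e+00, -1.45995119e-01]), 'qvel': array([ 9.29101387e-05, -6.14109695e-04,  1.66029991e-03, -7.71290017e-04,
        1.23925172e-03, -9.79972306e-04]), 'joint_efforts': array([-4.57344740e-04, -4.31244314e+01, -2.44219261e+01,  7.15784915e-02,
        5.61089139e-02, -1.42144786e-04]), 'tool_pos': array([0.14427838, 0.50436981, 0.22603224]), 'tool_rot': array([-1.72441148,  1.56924316, -2.00319801]), 'contact_force': array([-0.84440912, -0.00321029,  0.41447565]), 'torque': array([0.06085317, 0.04320466, 0.01216036]), 'opening': 0.09209266306801818}
side {'mtx': array([[365.95067621,   0.        , 321.80569365],
       [  0.        , 365.95067621, 199.22443675],
       [  0.        ,   0.        ,   1.        ]]), 'k1': -0.021949459442223932, 'view': array([[ 0.88593015, -0.4638127 ,  0.00235353, -0.56195896],
       [ 0.358911  ,  0.6887535 ,  0.62992183, -0.28838335],
       [-0.29378675, -0.55722203,  0.77665498, -0.81177442],
       [ 0.        ,  0.        ,  0.
[... 796 characters left out ...]
,  0.00208179,  0.03700961, -0.61619436],
       [-0.03702843,  0.00987475,  0.99926542, -1.06597713],
       [ 0.        ,  0.        ,  0.        ,  1.        ]])}
gate [([414.3, 150.6], 0.91), ([293.5, 245.7], 0.75), ([200.9, 213.3], 0.47)]
eye_hole [([290.6, 242.5], 0.72), ([415.8, 150.2], 0.69)]
lug_hole [([293.4, 182.4], 0.8), ([398.4, 116.8], 0.63)]
dock [([294.6, 184.4], 0.92), ([397.5, 122.2], 0.77), ([294.7, 245.1], 0.4)]
holder [([199.9, 213.5], 0.71), ([439.9, 237.7], 0.63)]
long_pin_center [([466.1, 241.8], 0.64)]
short_pin_center [([426.7, 236.0], 0.48), ([292.9, 245.3], 0.24)]
dock_hinge [([291.7, 185.3], 0.93), ([396.9, 118.1], 0.63)]
screwdriver_grip [([466.8, 156.1], 0.88)]
```

View pics/side0.png

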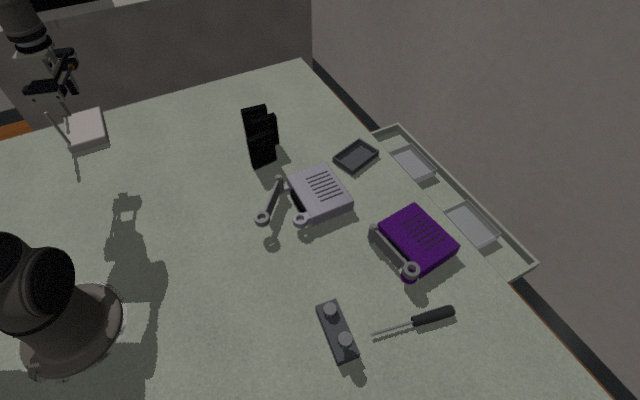

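View pics/top0.png

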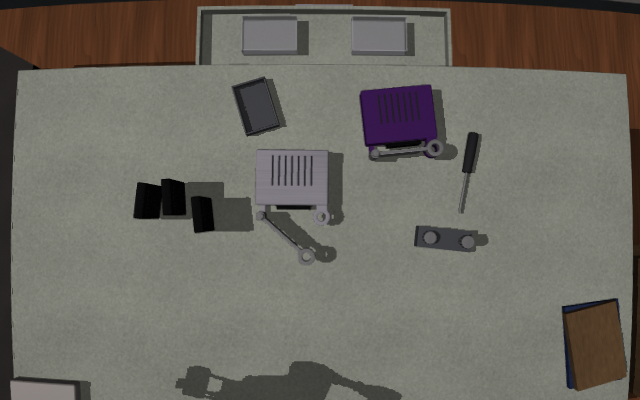

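```bash
python3 - <<'E'
import cv2
def crop(n,x,y,w,h,s,o):
    im=cv2.imread(f"pics/{n}.png")[y:y+h,x:x+w]; cv2.imwrite(f"pics/{o}.png",cv2.resize(im,None,fx=s,fy=s,interpolation=cv2.INTER_CUBIC))
crop("side0",235,90,150,150,4,"s_dock"); crop("side0",300,280,100,100,6,"s_hold")
crop("top0",180,140,180,140,4,"t_dock"); crop("top0",400,200,100,70,8,"t_hold")
E
```

```text
(no output)
```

View pics/s_dock.png

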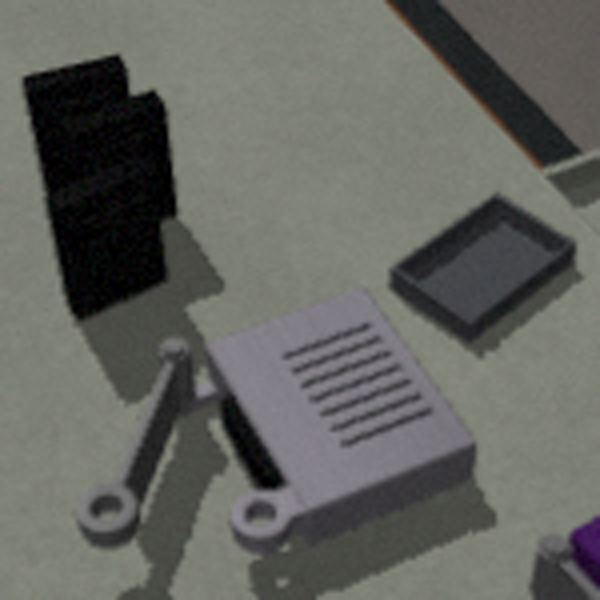

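View pics/s_hold.png

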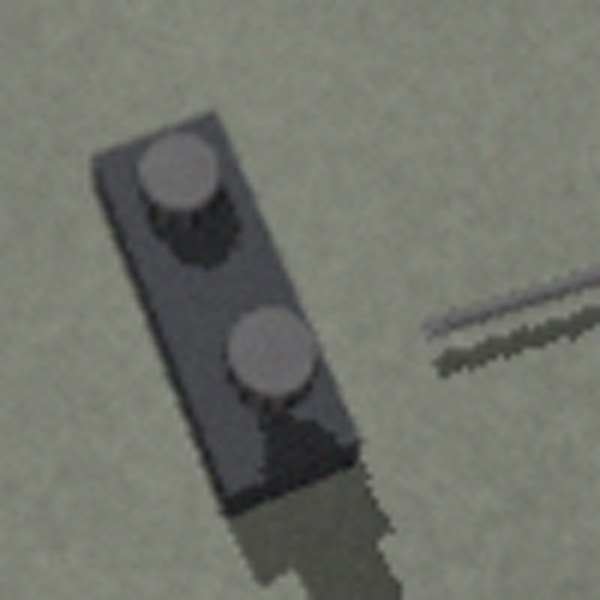

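View pics/t_dock.png

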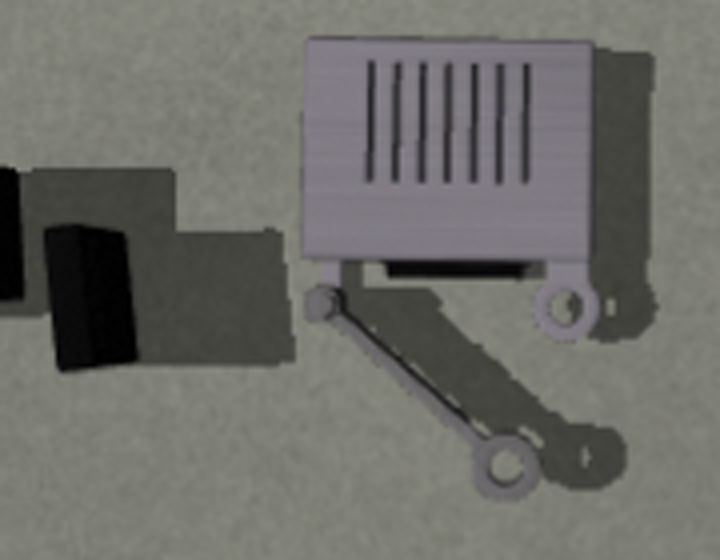

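View pics/t_hold.png

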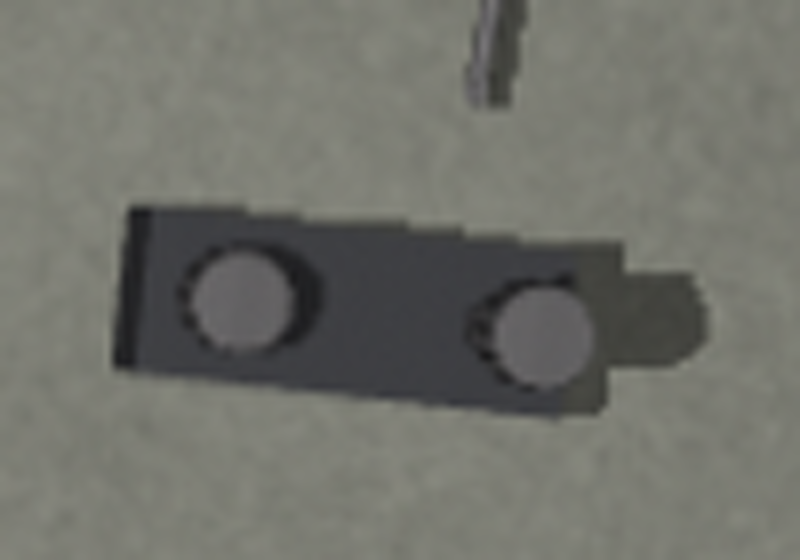

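```bash
cat > h.py <<'E'
import numpy as np, cv2
from cell import robot
C={n:robot.get_calibration(n) for n in("side","top")}
def ray(n,p):
    c=C[n];K=c['mtx'];d=np.array([(p[0]-K[0,2])/K[0,0],(p[1]-K[1,2])/K[1,1]])
    u=d.copy()
    for _ in range(20): u=d/(1+c['k1']*(u@u))
    R=c['view'][:3,:3];t=c['view'][:3,3]
    return -R.T@t, R.T@np.array([u[0],-u[1],-1])
def at(n,p,z):
    o,d=ray(n,p); return (o+d*(z-o[2])/d[2])
def tri(a,b):
    o1,d1=ray("top",a);o2,d2=ray("side",b)
    s=np.linalg.lstsq(np.stack([d1,-d2],1),o2-o1,rcond=None)[0]
    p,q=o1+s[0]*d1,o2+s[1]*d2
    return (p+q)/2,np.linalg.norm(p-q)
def proj(n,X):
    c=C[n];X=c['view'][:3,:3]@np.array(X)+c['view'][:3,3]
    u=np.array([X[0],-X[1]])/-X[2];u=u*(1+c['k1']*(u@u));K=c['mtx']
    return np.array([K[0,0]*u[0]+K[0,2],K[1,1]*u[1]+K[1,2]])
def snap(n,f,crop=None,s=1):
    im=cv2.cvtColor(robot.read_camera(n),cv2.COLOR_RGB2BGR)
    if crop: x,y,w,h=crop; im=im[y:y+h,x:x+w]
    cv2.imwrite(f"pics/{f}.png",cv2.resize(im,None,fx=s,fy=s,interpolation=cv2.INTER_CUBIC))
E
python3 - <<'E'
from h import *
np.set_printoptions(precision=4,suppress=True)
for nm,a,b,z in [("hinge",(260.3,215.5),(278.5,176.5),.07),("eye",(306.5,256.5),(261.75,216.25),.066),("lug",(321.3,216.5),(300.25,217.5),.044),("long",(467.9,242),(345.3,338.3),.080),("short",(430.5,237.5),(329.8,308.6),.050)]:
    print(nm,at("top",a,z),at("side",b,z),tri(a,b))
for p in [(301,258),(590,262),(593,45),(306,38)]: print(at("top",(180+p[0]/4,140+p[1]/4),.046))
for p in [(152,206),(136,372),(604,413),(623,243)]: print("holder",at("top",(400+p[0]/8,200+p[1]/8),.03))
for p in [(45,230),(125,235),(137,362),(60,370)]: print("drive near", at("top",(180+p[0]/4,140+p[1]/4),.115))
E
```

```text
hinge [0.5747 0.1476 0.07  ] [0.5757 0.1456 0.07  ] (array([0.5755, 0.1475, 0.0681]), np.float64(0.001666939986457992))
eye [0.482 0.043 0.066] [0.4849 0.043  0.066 ] (array([0.4834, 0.0425, 0.0673]), np.float64(0.0026292397217273942))
lug [0.5726 0.0091 0.044 ] [0.5758 0.0094 0.044 ] (array([0.574 , 0.0086, 0.0459]), np.float64(0.0028411815983150263))
long [ 0.5148 -0.3236  0.08  ] [ 0.5173 -0.3234  0.08  ] (array([ 0.5159, -0.3234,  0.0817]), np.float64(0.002134199582627086))
short [ 0.5239 -0.2449  0.05  ] [ 0.5256 -0.2448  0.05  ] (array([ 0.5247, -0.2449,  0.0511]), np.float64(0.001442831494602308))
[0.6001 0.1622 0.046 ]
[ 0.5981 -0.0052  0.046 ]
[ 0.7245 -0.0069  0.046 ]
[0.7283 0.1603 0.046 ]
holder [ 0.5508 -0.2227  0.03  ]
holder [ 0.5018 -0.2178  0.03  ]
holder [ 0.4887 -0.36    0.03  ]
holder [ 0.5394 -0.366   0.03  ]
drive near [0.6134 0.2937 0.115 ]
drive near [0.6107 0.2497 0.115 ]
drive near [0.5419 0.2425 0.115 ]
drive near [0.5374 0.2847 0.115 ]
```

```bash
cat >> h.py <<'E'
from scipy.spatial.transform import Rotation as Ro
def st():
    s=robot.observe();R=Ro.from_euler('xyz',s['tool_rot']).as_matrix()
    print("t",s['time'],"pos",s['tool_pos'].round(4),"open",round(s['opening'],4),"F",s['contact_force'].round(1),"q",s['qpos'].round(2)); print(R.round(3))
    return s['tool_pos'],R
def togo(tgt,yaw=None):
    """yaw: desired jaw (tool y) heading mod pi, deg"""
    p,R=st(); d=np.array(tgt)-p; print("tool shift mm",(R.T@d*1000).round(1))
    h=np.degrees(np.arctan2(R[1,1],R[0,1]));
    if yaw is not None:
        e=(yaw-h+90)%180-90; print("jaw heading",h.round(1),"turn about tool x (deg)",(-e).round(1) if R[2,0]<0 else e)
        a=np.radians(-e);c,s=np.cos(a),np.sin(a)
        Rn=R@np.array([[1,0,0],[0,c,-s],[0,s,c]]);print("after turn shift mm",(Rn.T@d*1000).round(1))
E
python3 - <<'E'
from h import *
togo((.40,.05,.15),0)
E
```

```text
t 1.0 pos [0.1445 0.5047 0.2267] open 0.092 F [-0.1 -1.   0.2] q [ 1.15  0.34  1.52  0.    1.28 -0.15]
[[ 0.     0.275  0.961]
 [ 0.     0.961 -0.275]
 [-1.     0.    -0.   ]]
tool shift mm [  76.7 -366.8  370.8]
jaw heading 74.0 turn about tool x (deg) 74.0
after turn shift mm [ 76.7 255.5 454.7]
```

>>> play_rows --moves '[[[0, 0, 0, 8.2, -1], [0, 0, 0, 8.2, -1], [0, 0, 0, 8.2, -1], [0, 0, 0, 8.2, -1], [0, 0, 0, 8.2, -1], [0, 0, 0, 8.2, -1], [0, 0, 0, 8.2, -1], [0, 0, 0, 8.2, -1], [0, 0, 0, 8.2, -1], [0, 0, 0, 0, -1]]]' --grip_force 10

```text
time: 2.0
tool_pos: [0.1444, 0.5047, 0.2268]
tool_rot: [-2.567, 1.571, 2.098]
contact_force: [-0.4, 0.2, -0.6]
opening: 0.0165
```

```bash
python3 - <<'E'
from h import *
togo((.41,.05,.12),0)
E
```

```text
t 2.0 pos [0.1444 0.5047 0.2268] open 0.0165 F [-0.4  0.2 -0.6] q [1.15 0.34 1.52 0.   1.28 1.19]
[[-0.     0.999 -0.048]
 [ 0.    -0.048 -0.999]
 [-1.    -0.    -0.   ]]
tool shift mm [106.7 287.1 441.5]
jaw heading -2.7 turn about tool x (deg) -2.7
after turn shift mm [106.7 265.6 454.7]
```

>>> play_rows --moves '[[[0, 26, 40, 0, -1], [0, 26, 40, 0, -1], [0, 26, 40, 0, -1], [0, 26, 40, 0, -1], [0, 26, 40, 0, -1], [0, 26, 40, 0, -1], [0, 26, 40, 0, -1], [0, 26, 40, 0, -1], [0, 26, 40, 0, -1], [0, 26, 40, 0, -1]]]'

```text
time: 3.0
tool_pos: [0.4096, 0.0784, 0.2264]
tool_rot: [2.153, 1.563, 0.59]
contact_force: [0.9, 0.8, -0.3]
opening: 0.0004
```

That call's shifts were in mm by mistake. The per-row cap limited them along the intended direction, so nothing went wrong. I'll use metres from here on.

```bash
python3 - <<'E'
from h import *
togo((.41,.05,.04),0)
E
```

```text
t 3.0 pos [0.4096 0.0784 0.2264] open 0.0004 F [ 0.9  0.8 -0.3] q [ 0.    0.14  1.8   0.    1.2  -0.01]
[[ 0.006  1.     0.009]
 [ 0.004  0.009 -1.   ]
 [-1.     0.006 -0.004]]
tool shift mm [186.3  -1.1  29.2]
jaw heading 0.5 turn about tool x (deg) 0.5
after turn shift mm [186.3  -0.8  29.3]
```

>>> play_rows --moves '[[[0.03, 0, 0.005, 0, -1], [0.03, 0, 0.005, 0, -1], [0.03, 0, 0.005, 0, -1], [0.03, 0, 0.005, 0, -1], [0.03, 0, 0.005, 0, -1], [0.02, 0, 0.004, 0, -1], [0.013, 0, 0, 0, -1], [0.003, 0, 0, 0, -1], [0, 0, 0, 0, -1], [0, 0, 0, 0, -1]]]'

```text
time: 4.0
tool_pos: [0.4195, 0.0416, 0.0364]
tool_rot: [1.7, 1.553, 0.165]
contact_force: [-0.5, -0.0, -0.5]
opening: -0.0
```

```bash
python3 - <<'E'
from h import *
togo((.545,.05,.04),0)
E
```

```text
t 4.0 pos [0.4195 0.0416 0.0364] open -0.0 F [-0.5 -0.  -0.5] q [-0.09  0.43  2.05  0.01  0.64 -0.13]
[[ 0.017  0.999  0.036]
 [ 0.003  0.036 -0.999]
 [-1.     0.017 -0.002]]
tool shift mm [ -1.4 125.8  -3.9]
jaw heading 2.1 turn about tool x (deg) 2.1
after turn shift mm [ -1.4 125.6  -8.4]
```

>>> play_rows --moves '[[[0, 0.015, -0.001, 0, -1], [0, 0.015, -0.001, 0, -1], [0, 0.015, -0.001, 0, -1], [0, 0.014, -0.001, 0, -1], [0, 0.014, -0.001, 0, -1], [0, 0.012, -0.001, 0, -1], [0, 0.012, -0.001, 0, -1], [0, 0.01, -0.001, 0, -1], [0, 0.008, 0, 0, -1], [0, 0.004, 0, 0, -1]]]'

```text
time: 5.0
tool_pos: [0.5432, 0.0559, 0.0479]
tool_rot: [1.59, 1.546, 0.068]
contact_force: [-0.1, -0.0, 0.2]
opening: 0.0006
```

```bash
python3 - <<'E'
from h import *
togo((.55,.05,.04),0)
snap("top","top1",(180,140,180,140),4)
E
```

```text
t 5.0 pos [0.5432 0.0559 0.0479] open 0.0006 F [-0.1 -0.   0.2] q [-0.04  0.57  1.71  0.    0.84 -0.09]
[[ 0.025  0.999  0.049]
 [ 0.002  0.049 -0.999]
 [-1.     0.025 -0.   ]]
tool shift mm [8.  6.3 6.3]
jaw heading 2.8 turn about tool x (deg) 2.8
after turn shift mm [8.  6.6 5.9]
```

View pics/top1.png

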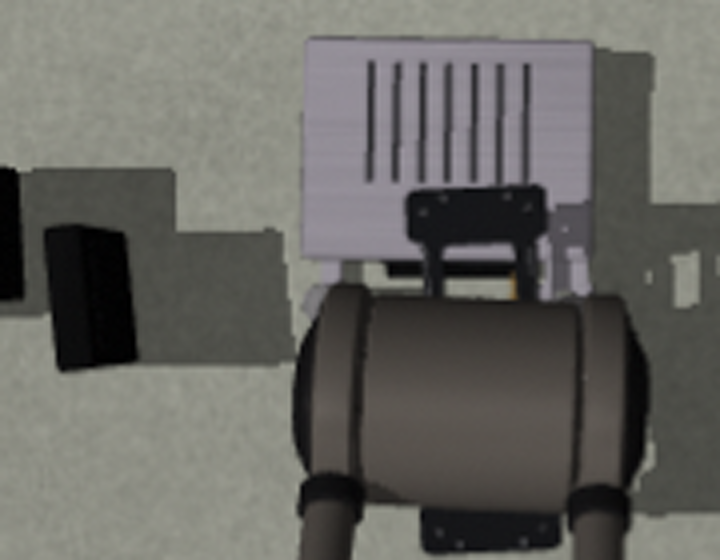

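>>> play_rows --moves '[[[0.001, 0.004, 0, 0, -1], [0.001, 0.004, 0, 0, -1], [0.001, 0.003, 0, 0, -1], [0.001, 0.003, 0, 0, -1], [0, 0.003, 0, 0, -1], [0, 0.003, 0, 0, -1], [0, 0.002, 0, 0, -1], [0, 0.002, 0, 0, -1], [0, 0.002, 0, 0, -1], [0, 0.002, 0, 0, -1]]]'

```text
time: 6.05
tool_pos: [0.5516, 0.0573, 0.0431]
tool_rot: [-1.682, 1.55, 3.08]
contact_force: [-8.3, -0.7, 6.2]
opening: 0.0002
```

```bash
python3 - <<'E'
from h import *
togo((.55,.05,.04),0)
snap("side","side1",(235,90,150,150),4)
E
```

```text
t 6.05 pos [0.5516 0.0573 0.0431] open 0.0002 F [-8.3 -0.7  6.2] q [-0.03  0.61  1.64  0.    0.91 -0.09]
[[-0.021  0.999  0.05 ]
 [ 0.001  0.05  -0.999]
 [-1.    -0.021 -0.002]]
tool shift mm [ 3.2 -1.9  7.2]
jaw heading 2.9 turn about tool x (deg) 2.9
after turn shift mm [ 3.2 -1.6  7.3]
```

View pics/side1.png

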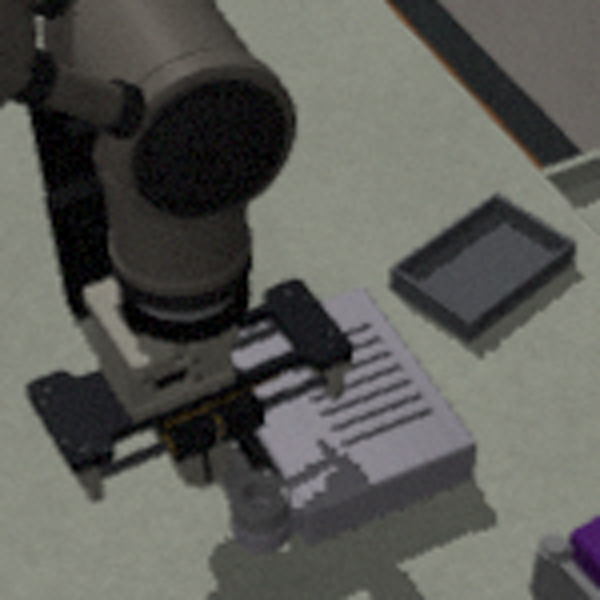

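>>> play_rows --moves '[[[0, -0.015, 0, 0, -1], [0, -0.02, 0, 0, -1], [-0.03, -0.01, 0, 0, -1], [-0.04, 0, 0, 0, -1], [-0.04, 0, 0, 0, 0], [-0.01, 0, 0.045, 0, 0], [0, 0, 0.05, 0, 0.2], [0, 0, 0.05, 0, 0.2], [0, 0, 0.05, 0, 0.2], [0, 0, 0.03, 0, 0.2]]]'

```text
time: 7.1
tool_pos: [0.521, -0.1719, 0.1688]
tool_rot: [-1.611, 1.553, -3.122]
contact_force: [0.5, -0.1, 0.6]
opening: 0.0439
```

```bash
python3 - <<'E'
from h import *
togo((.516,-.3235,.12),-6)
snap("top","top2",(180,140,180,140),4)
E
```

```text
t 7.1 pos [ 0.521  -0.1719  0.1688] open 0.0439 F [ 0.5 -0.1  0.6] q [-0.45  0.45  1.53 -0.01  1.18 -0.51]
[[-0.018  0.998  0.06 ]
 [-0.     0.06  -0.998]
 [-1.    -0.018 -0.001]]
tool shift mm [ 48.9 -13.2 151. ]
jaw heading 3.4 turn about tool x (deg) 9.4
after turn shift mm [ 48.9  11.8 151.2]
```

View pics/top2.png

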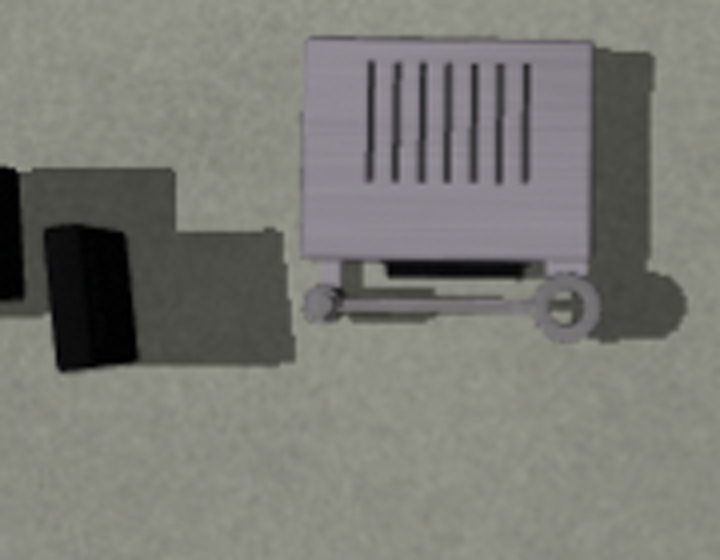

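>>> play_rows --moves '[[[0, -0.003, 0.03, 0, 0.4], [0, -0.003, 0.03, 0, 0.4], [0, -0.002, 0.03, 0, 0.4], [0, -0.002, 0.03, 0, 0.4], [0, -0.001, 0.02, 0, 0.4], [0.01, -0.001, 0.008, 0, 0.4], [0.01, 0, 0.002, 0, 0.4], [0.01, 0, 0, 0, 0.4], [0.01, 0, 0, 0, 0.4], [0, 0, 0, 0, 0.4]]]'

```text
time: 8.15
tool_pos: [0.5165, -0.3296, 0.1228]
tool_rot: [-1.706, 1.552, 3.063]
contact_force: [0.7, 0.6, -0.3]
opening: 0.0645
```

```bash
python3 - <<'E'
from h import *
np.set_printoptions(precision=4,suppress=True)
togo((.516,-.3235,.063))
print(at("top",(180+567/4,140+307.5/4),.066))
snap("side","side2",(300,230,130,140),5)
snap("side","side2b",(235,90,150,150),4)
E
```

```text
t 8.15 pos [ 0.5165 -0.3296  0.1228] open 0.0645 F [ 0.7  0.6 -0.3] q [-0.69  0.6   1.39 -0.01  1.16 -0.74]
[[-0.019  0.998  0.057]
 [ 0.001  0.057 -0.998]
 [-1.    -0.019 -0.003]]
tool shift mm [59.8  1.  -6. ]
[0.5719 0.0086 0.066 ]
```

View pics/side2.png

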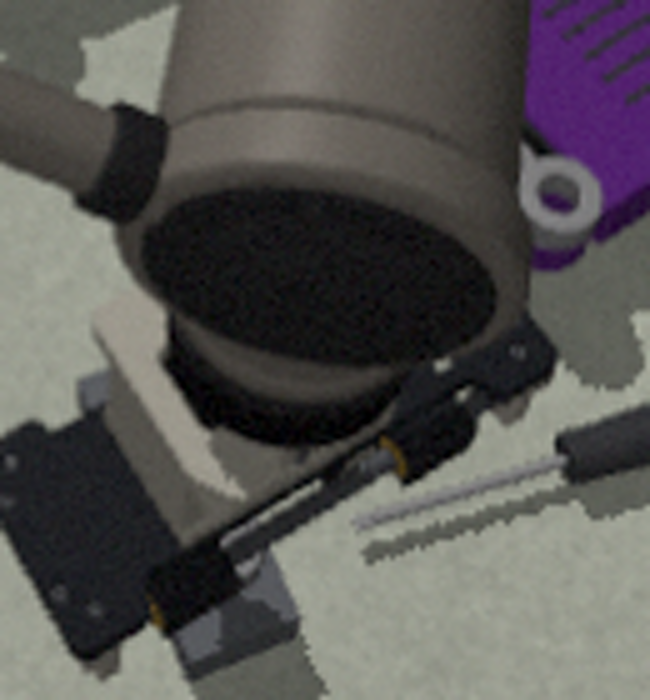

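View pics/side2b.png

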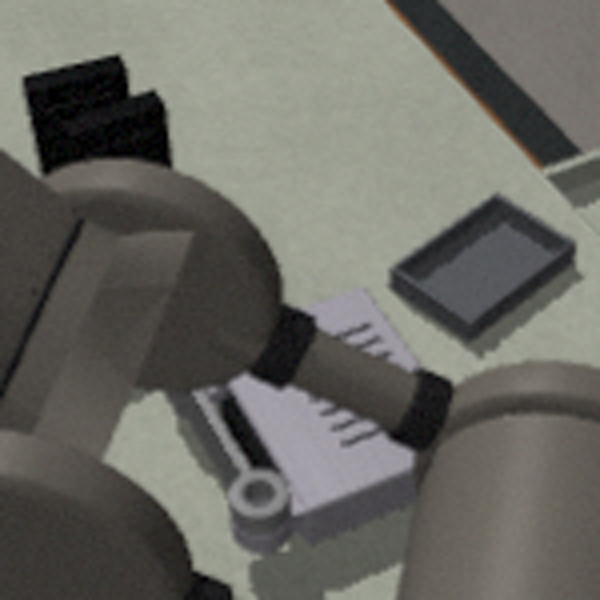

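>>> play_rows --moves '[[[0.01, 0, -0.003, 0, 0.4], [0.01, 0, -0.002, 0, 0.4], [0.01, 0, -0.001, 0, 0.4], [0.008, 0, 0, 0, 0.4], [0.005, 0, 0, 0, 0.4], [0.003, 0, 0, 0, 0.4], [0, 0, 0, 0, 0.4], [0, 0, 0, 0, 0.4], [0, 0, 0, 0, 0.4], [0, 0, 0, 0, 0.4]]]'

```text
time: 9.25
tool_pos: [0.5172, -0.3237, 0.076]
tool_rot: [-1.475, 1.556, -2.988]
contact_force: [-0.3, -0.9, 0.0]
opening: 0.0646
```

```bash
python3 - <<'E'
from h import *
np.set_printoptions(precision=4,suppress=True)
togo((.516,-.3235,.063))
print(at("side",(299.75,212.75),.066))
E
```

```text
t 9.25 pos [ 0.5172 -0.3237  0.076 ] open 0.0646 F [-0.3 -0.9  0. ] q [-0.68  0.65  1.46 -0.01  1.05 -0.73]
[[-0.014  0.998  0.058]
 [-0.002  0.058 -0.998]
 [-1.    -0.014  0.001]]
tool shift mm [13.  -1.  -0.3]
[0.5751 0.0085 0.066 ]
```

>>> play_rows --moves '[[[0.005, 0, 0, 0, 0.4], [0.005, 0, 0, 0, 0.4], [0.002, 0, 0, 0, 0.4], [0, 0, 0, 0, 0.4], [0, 0, 0, 0, -1], [0, 0, 0, 0, -1], [0, 0, 0, 0, -1], [0, 0, 0, 0, -1], [0, 0, 0, 0, -1], [0, 0, 0, 0, -1]]]' --grip_force 25

```text
time: 10.25
tool_pos: [0.5172, -0.324, 0.0635]
tool_rot: [-1.416, 1.557, -2.929]
contact_force: [-0.7, -0.2, -1.2]
opening: 0.0293
```

```bash
python3 - <<'E'
from h import *
togo((.516,-.3235,.063))
E
```

```text
t 10.25 pos [ 0.5172 -0.324   0.0635] open 0.0293 F [-0.7 -0.2 -1.2] q [-0.68  0.66  1.47 -0.01  1.02 -0.73]
[[-0.013  0.998  0.058]
 [-0.003  0.058 -0.998]
 [-1.    -0.014  0.002]]
tool shift mm [ 0.5 -1.2 -0.5]
```

>>> play_rows --moves '[[[-0.01, 0, 0, 0, -1], [-0.015, 0, 0, 0, -1], [-0.015, 0, 0, 0, -1], [-0.015, 0, 0, 0, -1], [-0.015, 0, 0, 0, -1], [-0.015, 0, 0, 0, -1], [-0.015, 0, 0, 0, -1], [-0.01, 0, 0, 0, -1], [0, 0, 0, 0, -1], [0, 0, 0, 0, -1]]]'

```text
time: 11.25
tool_pos: [0.5185, -0.3233, 0.1822]
tool_rot: [-1.369, 1.558, -2.882]
contact_force: [0.3, 0.6, -0.4]
opening: 0.0291
```

```bash
python3 - <<'E'
from h import *
togo((.574,.0086,.17))
snap("side","side3",(270,200,160,170),4)
E
```

```text
t 11.25 pos [ 0.5185 -0.3233  0.1822] open 0.0291 F [ 0.3  0.6 -0.4] q [-0.68  0.54  1.33 -0.01  1.28 -0.73]
[[-0.013  0.998  0.058]
 [-0.003  0.058 -0.998]
 [-1.    -0.013  0.003]]
tool shift mm [  10.4   74.7 -328.2]
```

View pics/side3.png

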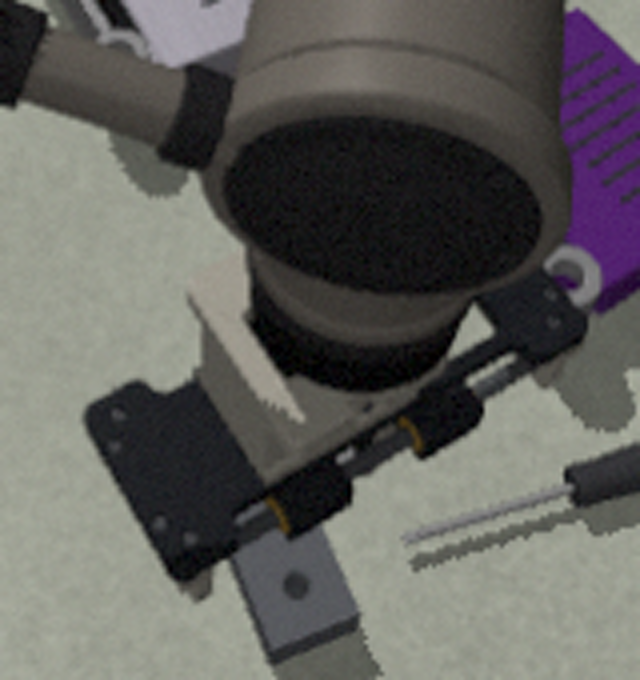

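>>> play_rows --moves '[[[0, 0.005, -0.02, 0, -1], [0, 0.008, -0.035, 0, -1], [0, 0.009, -0.04, 0, -1], [0, 0.009, -0.04, 0, -1], [0, 0.009, -0.04, 0, -1], [0, 0.009, -0.04, 0, -1], [0, 0.009, -0.04, 0, -1], [0, 0.008, -0.035, 0, -1], [0, 0.005, -0.018, 0, -1], [0, 0, 0, 0, -1]]]'

```text
time: 12.3
tool_pos: [0.5694, -0.0003, 0.1708]
tool_rot: [-1.687, 1.543, 3.079]
contact_force: [0.1, -0.5, -0.9]
opening: 0.0291
```

```bash
python3 - <<'E'
from h import *
togo((.574,.0086,.15))
E
```

```text
t 12.3 pos [ 5.694e-01 -3.000e-04  1.708e-01] open 0.0291 F [ 0.1 -0.5 -0.9] q [-0.13  0.49  1.46 -0.    1.22 -0.19]
[[-0.027  0.998  0.054]
 [ 0.002  0.054 -0.999]
 [-1.    -0.027 -0.003]]
tool shift mm [20.7  5.6 -8.6]
```

>>> play_rows --moves '[[[0, 0.003, -0.003, 0, -1], [0, 0.002, -0.003, 0, -1], [0.004, 0.001, -0.002, 0, -1], [0.005, 0, -0.001, 0, -1], [0.005, 0, 0, 0, -1], [0.005, 0, 0, 0, -1], [0.003, 0, 0, 0, -1], [0, 0, 0, 0, -1], [0, 0, 0, 0, -1], [0, 0, 0, 0, -1]]]'

```text
time: 13.3
tool_pos: [0.5734, 0.0052, 0.1445]
tool_rot: [-1.651, 1.539, 3.11]
contact_force: [-0.2, 0.4, -0.5]
opening: 0.0293
```

```bash
python3 - <<'E'
from h import *
p,R=st();togo((.5745,.0086,.14))
snap("side","side4",(235,90,150,150),4)
# expected foot
f=p+np.array([R[0,0]+.013,R[1,0]+.003,-1])*.0595; print(f, proj("side",f)-[235,90])
E
```

```text
t 13.3 pos [0.5734 0.0052 0.1445] open 0.0293 F [-0.2  0.4 -0.5] q [-0.12  0.52  1.48 -0.    1.18 -0.17]
[[-0.032  0.998  0.049]
 [ 0.001  0.049 -0.999]
 [-1.    -0.031 -0.003]]
t 13.3 pos [0.5734 0.0052 0.1445] open 0.0293 F [-0.2  0.4 -0.5] q [-0.12  0.52  1.48 -0.    1.18 -0.17]
[[-0.032  0.998  0.049]
 [ 0.001  0.049 -0.999]
 [-1.    -0.031 -0.003]]
tool shift mm [ 4.5  1.4 -3.3]
[0.57227672 0.00542133 0.08501115] [ 63.94809263 119.48175142]
```

View pics/side4.png

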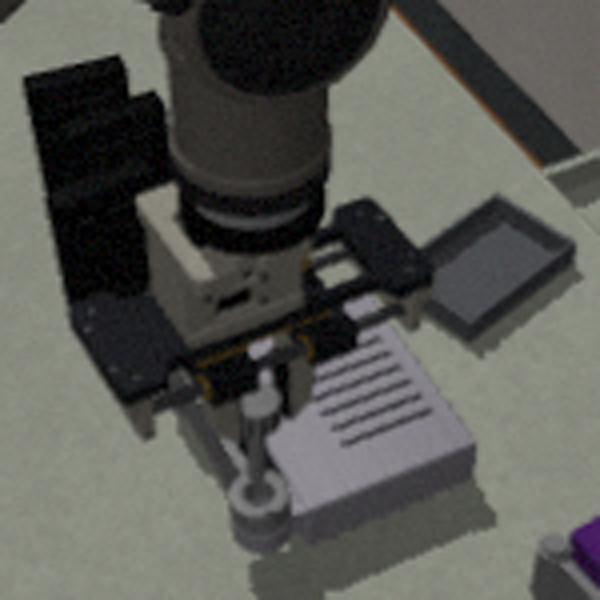

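>>> play_rows --moves '[[[0, 0.001, -0.002, 0, -1], [0, 0.001, -0.001, 0, -1], [0.005, 0, -0.001, 0, -1], [0.005, 0, 0, 0, -1], [0.003, 0, 0, 0, -1], [0, 0, 0, 0, -1], [0, 0, 0, 0, -1], [0, 0, 0, 0, -1], [0, 0, 0, 0, -1], [0, 0, 0, 0, -1]]]'

```text
time: 14.35
tool_pos: [0.5752, 0.0098, 0.1307]
tool_rot: [-1.649, 1.54, 3.112]
contact_force: [0.3, 0.6, -0.5]
opening: 0.0293
```

```bash
python3 - <<'E'
from h import *
togo((.5755,.0086,.069))
snap("side","side5",(265,160,70,80),8)
E
```

```text
t 14.35 pos [0.5752 0.0098 0.1307] open 0.0293 F [ 0.3  0.6 -0.5] q [-0.11  0.54  1.49 -0.    1.15 -0.16]
[[-0.031  0.998  0.049]
 [ 0.001  0.049 -0.999]
 [-1.    -0.031 -0.002]]
tool shift mm [61.7  2.2  1.4]
```

View pics/side5.png

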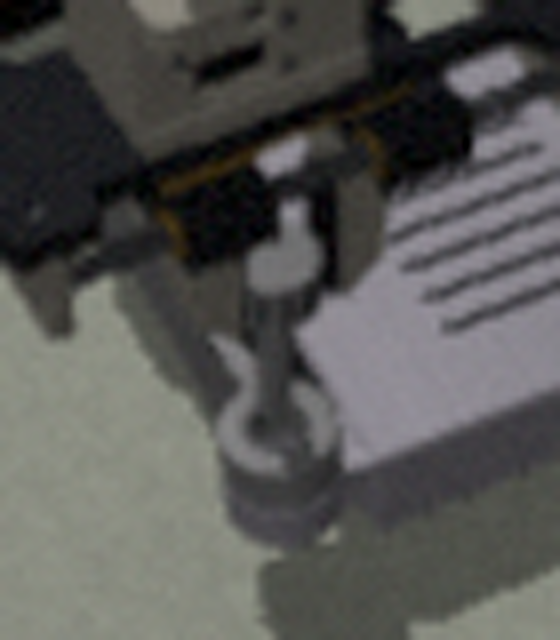

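>>> play_rows --moves '[[[0.002, 0, 0.001, 0, -1], [0.004, 0, 0, 0, -1], [0.004, 0.0002, 0, 0, -1], [0.004, 0.0002, 0, 0, -1], [0.004, 0.0002, 0, 0, -1], [0.004, 0, 0, 0, -1], [0.003, 0, 0, 0, -1], [0, 0, 0, 0, -1], [0, 0, 0, 0, -1], [0, 0, 0, 0, -1]]]'

```text
time: 15.4
tool_pos: [0.5748, 0.0088, 0.103]
tool_rot: [-1.653, 1.539, 3.109]
contact_force: [-0.3, 0.1, -0.8]
opening: 0.0299
```

```bash
python3 - <<'E'
from h import *
togo((.5755,.0086,.069))
snap("side","side6",(265,160,70,80),8)
E
```

```text
t 15.4 pos [0.5748 0.0088 0.103 ] open 0.0299 F [-0.3  0.1 -0.8] q [-0.12  0.57  1.52 -0.    1.08 -0.16]
[[-0.031  0.998  0.049]
 [ 0.001  0.049 -0.999]
 [-1.    -0.031 -0.003]]
tool shift mm [34.   1.7  0.3]
```

View pics/side6.png

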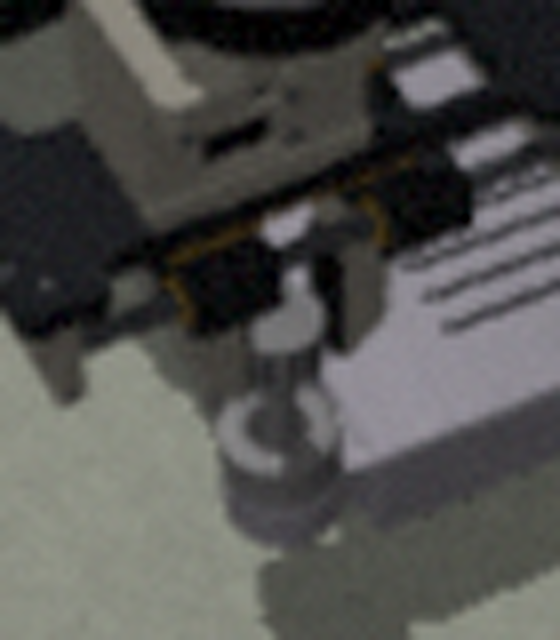

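>>> play_rows --moves '[[[0.004, 0.0002, 0, 0, -1], [0.005, 0.0002, 0, 0, -1], [0.005, 0.0002, 0, 0, -1], [0.005, 0.0002, 0, 0, -1], [0.005, 0.0002, 0, 0, -1], [0.003, 0, 0, 0, -1], [0.002, 0, 0, 0, -1], [0, 0, 0, 0, -1], [0, 0, 0, 0, -1], [0, 0, 0, 0, -1]]]'

```text
time: 16.45
tool_pos: [0.575, 0.0089, 0.0714]
tool_rot: [-1.652, 1.539, 3.11]
contact_force: [0.7, 0.4, -1.1]
opening: 0.029
```

```bash
python3 - <<'E'
from h import *
togo((.5755,.0086,.070))
snap("side","side7",(265,160,70,80),8)
E
```

```text
t 16.45 pos [0.575  0.0089 0.0714] open 0.029 F [ 0.7  0.4 -1.1] q [-0.12  0.61  1.55 -0.    1.02 -0.16]
[[-0.031  0.998  0.049]
 [ 0.001  0.049 -0.999]
 [-1.    -0.031 -0.003]]
tool shift mm [1.4 0.5 0.3]
```

View pics/side7.png

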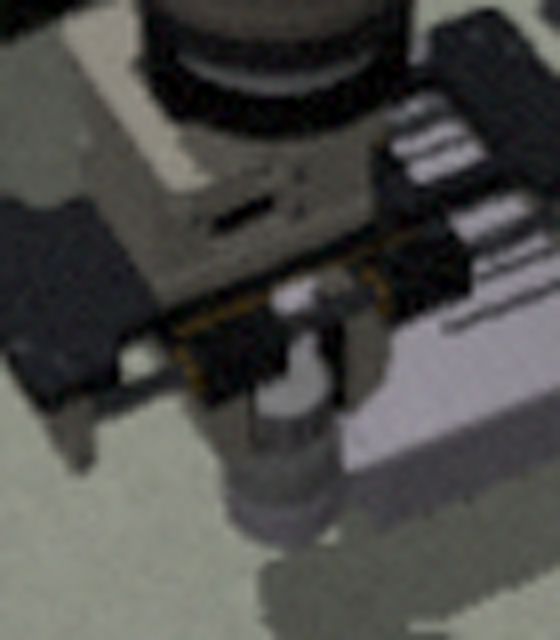

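Nearly seated. One more mm, then release and rise.

>>> play_rows --moves '[[[0.001, 0, 0, 0, -1], [0, 0, 0, 0, -1], [0, 0, 0, 0, 0.3], [0, 0, 0, 0, 0.3], [0, 0, 0, 0, 0.3], [0, 0, 0, 0, 0.3], [-0.01, 0, 0, 0, 0.3], [-0.02, 0, 0, 0, 0.3], [-0.03, 0, 0, 0, 0.3], [-0.03, 0, 0, 0, 0.3]]]'

```text
time: 17.5
tool_pos: [0.5759, 0.009, 0.1617]
tool_rot: [-1.666, 1.533, 3.096]
contact_force: [0.9, 0.8, -0.4]
opening: 0.0594
```

>>> play_rows --moves '[[[-0.02, 0, 0.02, 0, 0.3], [0, -0.02, 0.045, 0, 0.3], [0, -0.02, 0.045, 0, 0.3], [0, -0.02, 0.045, 0, 0.3], [0, -0.02, 0.045, 0, 0.3], [0, -0.02, 0.045, 0, 0.3], [0, 0, 0, 0, 0.3], [0, 0, 0, 0, 0.3], [0, 0, 0, 0, 0.3], [0, 0, 0, 0, 0.3]]]'

```text
time: 18.5
tool_pos: [0.4915, -0.247, 0.1987]
tool_rot: [-1.365, 1.552, -2.883]
contact_force: [0.2, 0.8, -0.3]
opening: 0.0593
```

```bash
python3 - <<'E'
from h import *
st()
snap("side","side8",(235,90,150,150),4)
snap("top","top8",(180,140,180,140),4)
E
```

```text
t 18.5 pos [ 0.4915 -0.247   0.1987] open 0.0593 F [ 0.2  0.8 -0.3] q [-0.6   0.42  1.49 -0.01  1.25 -0.65]
[[-0.018  0.998  0.053]
 [-0.005  0.053 -0.999]
 [-1.    -0.018  0.004]]
```

View pics/side8.png

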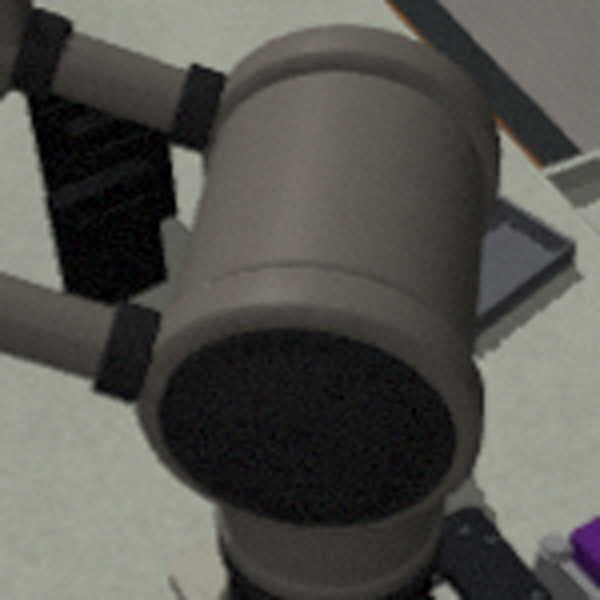

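View pics/top8.png

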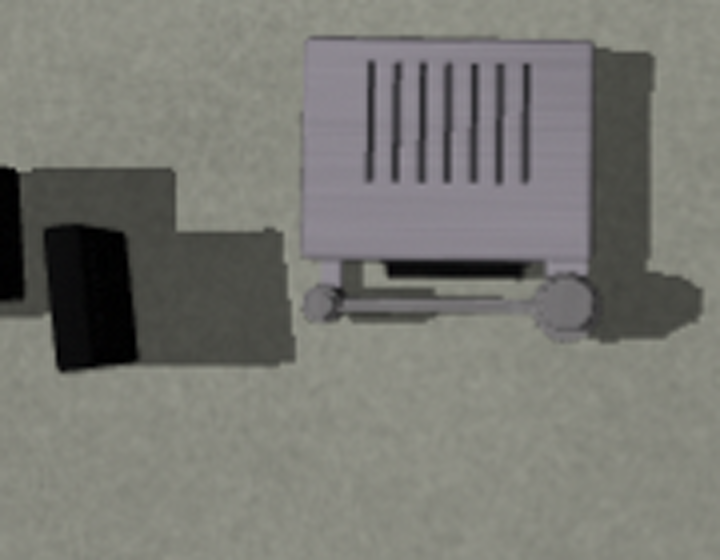

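>>> play_rows --moves '[[[0, 0, 0.03, 0, 0.3], [0, 0, 0.03, 0, 0.3], [0, 0, 0.03, 0, 0.3], [0, 0, 0.02, 0, 0.3], [0, 0, 0, 0, 0.3], [0, 0, 0, 0, 0.3], [0, 0, 0, 0, 0.3], [0, 0, 0, 0, 0.3], [0, 0, 0, 0, 0.3], [0, 0, 0, 0, 0.3]]]'

```text
time: 19.6
tool_pos: [0.5024, -0.3488, 0.1987]
tool_rot: [-1.555, 1.551, -3.055]
contact_force: [0.8, -0.1, 0.5]
opening: 0.0597
```

```bash
python3 - <<'E'
from h import *
st()
snap("side","side9",(255,150,90,90),7)
for z in (.076+.010,.091): print(z,(proj("side",(.574,.0086,z))-[255,150])*7,(proj("top",(.574,.0086,z))-[180,140])*4)
print((proj("side",(.574,.0086,.046))-[255,150])*7)
E
```

```text
t 19.6 pos [ 0.5024 -0.3488  0.1987] open 0.0597 F [ 0.8 -0.1  0.5] q [-0.72  0.53  1.3  -0.01  1.32 -0.79]
[[-0.019  0.997  0.07 ]
 [-0.002  0.07  -0.998]
 [-1.    -0.019  0.   ]]
0.086 [308.05150449 406.68644459] [567.82706495 303.79293567]
0.091 [307.40639556 398.12890481] [568.05271891 303.81369342]
[313.02485033 472.62316423]
```

View pics/side9.png

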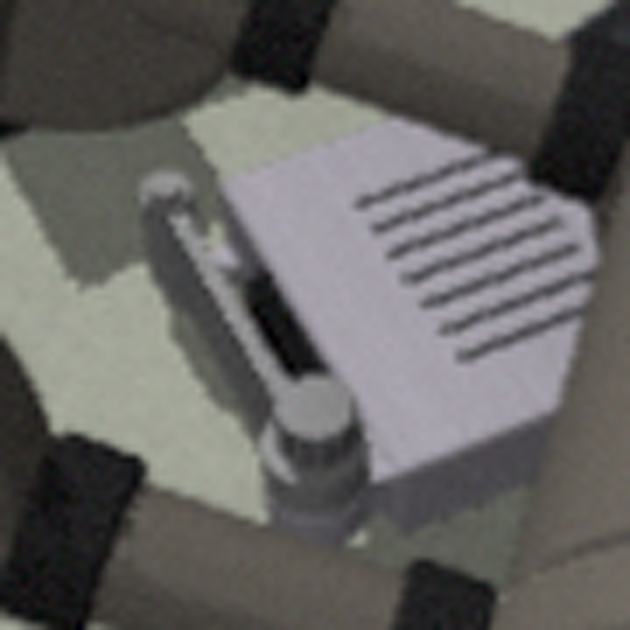

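```bash
python3 -c "
from cell import robot
print(robot.hand_in())"
```

```text
the job is handed in; nothing more can be done
None
```

The gate is shut and the long pin stands down through the eye and the lug. I let go, moved the arm clear, and handed the job in about 20 s into the 48 s allowed.

**What I did:** I pushed the gate shut with closed fingers until it stopped on its end stop, at about 8 N. I then lifted the long pin from its hole by the head and lowered it through the eye and the lug. There was no noticeable contact force on the way down.

**Last checks:**
- **Gate and pin (top picture):** the gate is parallel to the dock's front, and the pin's head is centred on the eye.
- **Head height (side picture):** the head's top is within 1 pixel (about 2 mm) of where a fully seated pin should show. The pin looks upright.
- **Gripper:** it was open and well clear, with no contact force.

**Disagreements and slips:**
- **Cameras:** the two cameras' position estimates differed by 1–3 mm, so I used their averages.
- **Units slip:** one early move was sent in mm instead of m. The speed cap limited it along the intended path and nothing was touched.
- **Not re-measured:** I did not measure the drives, short pin or screwdriver again at the end. The pictures I took along the way show no sign that the nearest drives or the screwdriver moved, and the arm met no unexpected contact. I did not look at the short pin again after the pick.

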